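# Copy a bevel onto the mitre gauge and seat a pair of rails against it

## Task

Swing the head of the mitre gauge until its wooden fence is parallel to the blade of the locked sliding bevel that lies against the rip fence; leave the bevel as it is. Then push the two loose rails together, flush against the middle of that fence, one behind the other, and lean on them for a moment with about 8 N to check that the fence keeps its angle. Leave them seated like that, with the fence still at the bevel's angle and the things lying round them on the saw undisturbed.

Things in the scene. Friction and masses are not known exactly. Their poses are not given: they have to be found in the camera images.
- gauge: Mitre gauge. Steel bar 360 x 18 mm along world x in the table's slot; it cannot slide. Origin: middle of the bar, 10 mm below the table top; x = world x. The head's vertical hinge axis is 40 mm from the origin along +x. On the robot's side the head has a flat half-round plate (70 mm out from the axis, y -75 to 75 mm, 13 mm high) and a fixed black knob (radius 17, 30 mm from the axis, 39 mm high).
- gauge_head (a joint): Angle of the gauge's head, rad: 0 = fence along world y, growing counter-clockwise from above (right-hand, -y end of the fence goes away from the robot), stop at 0.349. A stiff friction hinge, about 0.3 N m: it stays where it is left, moves when pushed at an end of the fence (about 3 N), and gives way if pressed too hard off its axis.
- fence_mid (a point): Middle of the face of the gauge's wooden fence that looks away from the robot; 31 mm above the table, 29 mm from the hinge axis. Turns with the head: x = out of the face, y = along the fence. The fence is 220 mm long, 16 mm thick, from 1 to 61 mm above the table; a steel plate 160 mm long, 51 mm high, 13 mm thick backs its middle on the robot's side, so its last 30 mm each end are bare.
- bevel: Sliding bevel, the stock: dark wood bar 140 x 28 x 17 mm with a brass end, lying flat along world x against the left side of the rip fence; fixed. Origin under its centre. Its blade turns on it 50 mm from the origin along +x, under a brass wing nut.
- bevel_blade (a joint): Angle of the bevel's blade on its stock, rad: 0 = blade square to the stock (along world y), growing counter-clockwise from above (end of the blade nearer to the robot). Locked tight. The fence is parallel to it when joint gauge_head has the same value.
- blade_end (a point): Middle of the free end of the bevel's dark steel blade (24 mm wide, 3 mm thick, 195 mm from the wing nut to this point, 8 mm above the table). It turns with the blade: y = along the blade, pointing out (to the left).
- rail_near: Loose light wooden rail 180 x 32 x 22 mm, about 0.1 kg, lying flat beyond the mitre gauge's fence, roughly along it; the nearer to the fence of two alike. Origin under its centre; y = its length, x = its width, z up.
- rail_far: The other rail, the same in all, lying beyond the first (farther from the robot). Origin under its centre; y = its length, x = its width, z up.
- marking_gauge: Bystander, loose: wooden marking gauge, stem 200 mm with a block on it, 73 mm wide and 56 mm high, left of the rails, along the rip fence. Origin under its centre.
- offcut_3: Bystander, loose: wooden block 45 x 50 x 40 mm, right of the rails. Origin under its centre.
- pencil_1: Bystander, loose: pencil 161 mm long, 8 mm thick, between mitre gauge and rip fence. Origin under its centre.

How it is judged (in metres and radians):
On the way, in this order (a step that is already met when the one before it is completed fails the run):
1. the mitre gauge's fence is set parallel to the bevel's blade, within 2 degrees (angle between the y axis of fence_mid and the y axis of blade_end, either way round below 0.035 rad and velocity of joint gauge_head between -0.02 and 0.02 rad/s), for 0.3 s.
2. the rails are pressed together against the fence with more than 1.5 N for 0.2 s, and the fence keeps its angle (angle between the y axis of fence_mid and the y axis of blade_end, either way round below 0.035 rad and contact force between rail_near and rail_far above 1.5 N and contact force between any of rail_near, rail_far and gauge above 1.5 N), for 0.2 s.
At the end, for the whole second after the job is handed in: Fence parallel to the bevel blade within 2 degrees; one rail flat against the fence (gap under 4 mm), the other flat against it (gaps under 6 mm in all), each parallel to the fence within 2 degrees, its middle within 55 mm of the fence's middle, flat on the table and at rest (angle between the y axis of fence_mid and the y axis of blade_end, either way round below 0.035 rad and ((x of rail_near in the frame of fence_mid between 0.012 and 0.02 m and x of rail_far in the frame of fence_mid between 0.042 and 0.0545 m) or (x of rail_far in the frame of fence_mid between 0.012 and 0.02 m and x of rail_near in the frame of fence_mid between 0.042 and 0.0545 m)) and angle between the y axis of each of rail_near, rail_far and the y axis of fence_mid, either way round below 0.035 rad and y of rail_near in the frame of fence_mid between -0.055 and 0.055 m and height (world z) of each of rail_near, rail_far below 0.004 m and angle between each of rail_near, rail_far's own z axis and vertical below 0.08 rad and linear speed of each of rail_near, rail_far below 0.01 m/s and y of rail_far in the frame of fence_mid between -0.055 and 0.055 m); the robot touches nothing.
It fails at once if the bevel's blade is turned (distance of blade_end from where it was at the start of the episode above 0.005 m).
It fails at once if the marking gauge, the wooden block or the pencil is shifted by more than 30 mm (distance of any of marking_gauge, offcut_3, pencil_1 from where it was at the start of the episode above 0.03 m).
It also fails if it takes over 53 s, if anything falls off the work surface, if the arm or the gripper's body presses on something with over 40 N, if the wrist force passes 120 N, or if a joint passes its speed limit or range.

## Robot

A 6-joint arm with a two-finger parallel gripper is mounted at the origin on a cart in front of the work surface, level with it; the furniture and walls round the work are solid. World frame = base frame: x ahead of the robot, y to its left, z up, the work surface at z = 0. Lengths are in mm, angles in rad, forces in N, time in s.
With the tool pointing down it reaches from about 350 to 875 mm from the base axis. Payload 4.2 kg.
Tool frame: the origin (TCP) lies between the finger pads; the fingertips stand 17 mm ahead of it and the grasp point (between the pads) lies 2 mm behind it; z points along the fingers, y is the line along which they close (so a half turn about z gives the same grasp; the last joint's range is limited). The gripper opens to 85 mm and grips with 20 to 120 N. Pads are 22 mm wide; open, the fingers measure 114 mm over their backs; the gripper's body (76 mm by 85 mm) begins 54 mm behind the grasp point. The pads swing forward as they close: fully open they stand 13 mm farther back than shut.
Start: joints at [-0.845, 0.385, 0.008, 0, -1.194, -0.259], TCP at [281.281, -558.104, 248.312] pointing down, gripper open.
Joint ranges: [-3.14, 3.14], [-1.21, 2.06], [-1.07, 1.41], [-3.16, 2.05], [-2.99, -0.16], [-3.1, 3.1]. Speed limits (rad/s): [2.79, 2.79, 3.14, 3.14, 3.14, 3.14].

## Interface

Orientations are given as a unit quaternion [x, y, z, w].
In Python, from bench import arm gives the robot as it stands.
- The arm moves only by the tool move_tool, called after ">>>" as name(argument=value, ...), one argument or row to a line, values as JSON. Schema: {"type":"object","properties":{"rows":{"type":"array","items":{"type":"array","prefixItems":[{"type":"array","items":{"type":"number"},"minItems":3,"maxItems":3},{"type":"array","items":{"type":"number"},"minItems":3,"maxItems":3}],"minItems":2,"maxItems":2},"minItems":1,"maxItems":10},"aperture":{"type":"number"},"only":{"type":"string"},"quiet":{"type":"boolean"},"lines":{"type":"string"}},"required":["rows"],"additionalProperties":false}. rows is a list of rows, 1 to 10 of them, each written [[dx, dy, dz], [rx, ry, rz]]: dx, dy, dz in normalised numbers (1 is 1000 mm), then a rotation vector rx, ry, rz in shares of pi/2 rad (1.0 is pi/2 rad); each row is the pose to reach, as a shift and turn from the pose commanded when the call began, along the tool's axes at that moment; what a row does not reach only later rows make up. A row lasts 1/10 s, in which the tool goes at most 50 mm and 0.15 rad, less where a joint would pass 70% of its speed; a pose out of reach is approached as far as the arm can. aperture is the finger opening in mm, set as the call begins (left out keeps the last). The fingers move at their own pace and stop on an object; the grip force is fixed at half the most. Time passes only in rows, so rows that do not move let the fingers close. The tool returns the time, the measured TCP pose, the force, the opening and the grip force at its end. only (a regular expression) keeps the lines of the reply that match it, lines (a string "A,B") keeps lines A to B, and quiet returns only ok. Shift and turn numbers lie between -1 and 1, and a call with a number outside is refused. Input that does not fit is refused with a message, and nothing moves.
- arm.read_state(): the state, without advancing time (a new reading comes with each control period).
- arm.get_image(name): name is "scene" or "top" or "wrist"; returns the picture (384x512x3 uint8, blue, green, red); there is no depth.
- arm.get_calibration(name): a dict with "K" (3x3 intrinsics, pixels), "rvec" (rotation vector, rad) and "tvec" (3), from world to camera coordinates, as OpenCV has them. Camera axes: x right, y down, z forward; pixel columns grow to the right and rows downward; lengths in mm; the calibration is good to about 2 mm. A picture is of the moment at which its call begins: read the wrist's pose just before it. get_calibration takes no time and is no camera call; for the wrist camera it gives the pose at the moment of the call.
- arm.job_done(): hands the job in; it is judged then, once.
The state is a dict: "clock": time; "joints": joint angles; "joint_vel": joint speeds; "joint_efforts": joint torques, N m; "position": TCP position; "ee_rot": TCP orientation; "contact_force": force on the tool from outside, world axes, zero at the start; "wrist_torque": the same for the moment, N m; "gripper_width": finger opening in mm; "grasp_force": force on a finger pad.
Only numpy, scipy, OpenCV 4.12 (cv2) and the standard library are available. Lean on these libraries where they do the work, as an engineer would, in place of code of your own. Each camera call takes 0.05 s, during which the arm holds its last target. There are 200 camera calls.

## Working session

There is one attempt and no reset: what is moved stays moved. The work goes in short steps, Python scripts to look and compute and a tool call to move; the robot and the scene stay as the last step left them, time stands still between calls to the robot, and variables do not carry over. Pictures are saved under pics/ and viewed, at most 10 in all, crops included, and the job is handed in when it is done.

```bash
ls; mkdir -p pics
```

Run:
```python
from bench import arm
import cv2,numpy as np
for n in("top","scene"):
    im=arm.get_image(n); cv2.imwrite(f"pics/{n}0.png",im)
    c=arm.get_calibration(n); R=cv2.Rodrigues(np.array(c["rvec"],float))[0]
    print(n,np.round(c["K"],1).tolist(),np.round(-R.T@np.array(c["tvec"]).ravel()))
t=cv2.imread("pics/top0.png"); cv2.imwrite("pics/top0b.png",cv2.resize(t,(800,600),interpolation=cv2.INTER_CUBIC))
print(arm.read_state())
```

```text
bench.py
pics
top [[497.1, 0.0, 253.5], [0.0, 497.1, 199.8], [0.0, 0.0, 1.0]] [ 430.  -91. 1425.]
scene [[394.5, 0.0, 255.3], [0.0, 394.5, 189.6], [0.0, 0.0, 1.0]] [ -187. -1133.   679.]
{'clock': 0.1, 'joints': array([-8.45401699e-01,  3.85520375e-01,  6.77352399e-03, -4.30011009e-04,
       -1.19402017e+00, -2.58606417e-01]), 'joint_vel': array([ 7.78877026e-05, -7.52604116e-04,  2.99397055e-03,  1.68090018e-03,
        5.76019302e-04,  2.15160076e-04]), 'joint_efforts': array([-7.74627224e-04, -3.93319666e+01,  1.88929331e+01,  4.19787258e+00,
       -2.60412089e-03, -7.81985932e-06]), 'position': array([ 281.06438826, -557.69302308,  247.31142704]), 'ee_rot': array([-2.31203660e-01,  9.72904855e-01,  9.62879313e-04, -2.89325632e-04]), 'contact_force': array([-0.00895805, -1.0348247 ,  0.21841546]), 'wrist_torque': array([-0.00869179, -0.00440993, -0.0036183 ]), 'grasp_force': 0.0, 'gripper_width': 85.15357902159157}
```

View pics/top0b.png

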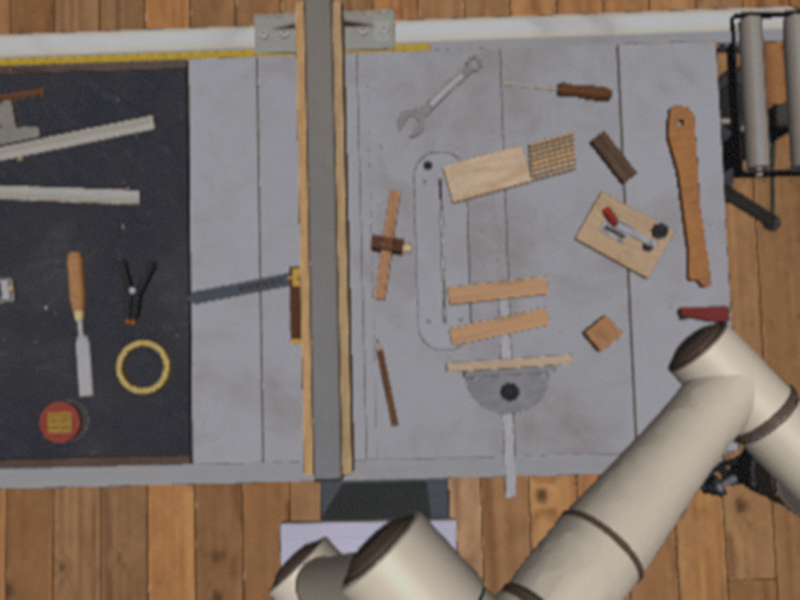

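View pics/scene0.png

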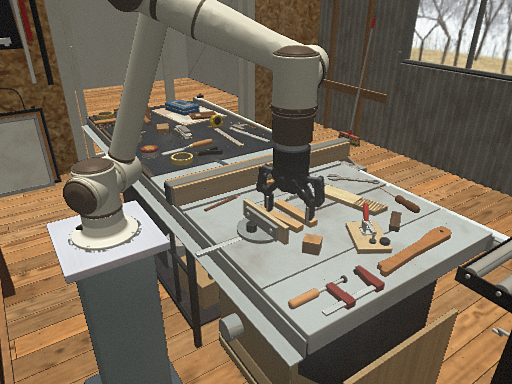

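The top view shows, in 800x600 pixels, the bevel blade from about (192,297) to (295,278) and the fence from (446,367) to (572,359). The rails are centred at (498,291) and (498,326), the block at (602,333), the marking gauge at (388,245) and the pencil at (386,382). Next I measure these positions.

Create h.py:
```python
from bench import arm
import cv2,numpy as np
def cal(n):
    c=arm.get_calibration(n); R=cv2.Rodrigues(np.array(c["rvec"],float))[0]; t=np.array(c["tvec"],float).ravel()
    return np.array(c["K"],float),R,t
def ray(n,px,z,C=None):
    K,R,t=C or cal(n); px=np.atleast_2d(np.array(px,float))
    d=(R.T@np.linalg.inv(K)@np.c_[px,np.ones(len(px))].T).T; o=-R.T@t
    return o+d*((z-o[2])/d[:,2])[:,None]
def proj(n,P,C=None):
    K,R,t=C or cal(n); q=(K@(R@np.atleast_2d(P).T+t[:,None])).T; return q[:,:2]/q[:,2:]
def blob(n,mask,seed,z,C=None):
    "component of mask nearest the seed pixel -> world min-area rect: centre, long, short, angle of long axis from world y"
    k,l,s,c=cv2.connectedComponentsWithStats(mask.astype(np.uint8))
    i=1+np.argmin(np.linalg.norm(c[1:]-seed,axis=1)+1e3*(s[1:,4]<25))
    v,u=np.nonzero(l==i); P=ray(n,np.c_[u,v],z,C)[:,:2]; m=P.mean(0)
    w,V=np.linalg.eigh(np.cov((P-m).T)); a=V[:,1]; a=a*np.sign(a[1]) if abs(a[1])>1e-6 else a
    L=(P-m)@a; S=(P-m)@V[:,0]
    return m,np.ptp(L)+2.8,np.ptp(S)+2.8,np.arctan2(-a[0],a[1]),len(v),(m+a*L.max(),m+a*L.min())
```

Run:
```python
from h import *
im=cv2.imread("pics/top0.png"); hsv=cv2.cvtColor(im,cv2.COLOR_BGR2HSV).astype(int)
for p in[(318,186),(318,208),(325,232),(150,183),(290,232),(385,213),(326,251),(247,245),(290,208),(140,175),(252,155)]: print(p,hsv[p[1],p[0]])
C=cal("top")
wood=(hsv[...,1]>70)&(hsv[...,0]<25)&(hsv[...,2]>70)
for nm,s,z in(("far",(319,186),22),("near",(319,209),22),("fence",(325,232),61),("block",(385,213),40),("pencil",(247,245),6),("mark",(247,158),20)):
    m,L,S,a,n,e=blob("top",wood,s,z,C); print(nm,m.round(1),round(L),round(S),round(a,4),n,np.round(e,0).tolist())
g=im[165:200,115:195]; sub=hsv[165:200,115:195]
for r in range(5,30): print(' '.join('%3d'%x for x in sub[r,5:80:3,2]))
```

```text
(318, 186) [ 14 103 166]
(318, 208) [ 14 100 165]
(325, 232) [ 15  65 162]
(150, 183) [109  26  80]
(290, 232) [ 13  47 146]
(385, 213) [ 12 123 139]
(326, 251) [135  10  49]
(247, 245) [ 12 135  89]
(290, 208) [158   7 145]
(140, 175) [125  10 150]
(252, 155) [  9 126  73]
far [ 558.8 -244.1] 180 34 0.0792 671 [[552.0, -156.0], [566.0, -333.0]]
near [ 493.6 -244.2] 181 33 0.1857 665 [[477.0, -157.0], [510.0, -332.0]]
fence [ 491.9 -240. ] 176 32 0.1857 665 [[476.0, -155.0], [508.0, -326.0]]
block [ 476.1 -425.2] 58 49 0.5397 306 [[462.0, -401.0], [490.0, -449.0]]
pencil [391.6 -38.8] 148 11 -1.3912 144 [[465.0, -25.0], [323.0, -51.0]]
mark [649.4 -48.5] 203 73 1.4017 559 [[551.0, -32.0], [748.0, -65.0]]
 49 140 148 150 147 149 149 149 150 149 149 151 149 152 149 131 150 149 147 148 148 149 120 119 167
 49 143 148 148 148 149 150 151 152 152 151 149 151 153 148 130 146 147 148 149 150 152 101 122 168
 49 142 148 150 149 147 149 152 150 152 149 151 151 152 150 131 148 148 147 147 148 148 103 155 172
 49 142 150 152 150 148 150 150 152 149 149 150 151 151 150 133 148 148 149 148 148 14
[... 1413 characters left out ...]

 53  81  79  77  77  81  81  81  82  83  85  97 110 129 140 132 140 147 149 150 147 147  89  80 121
 62  79  82  76  83  81  80  81  84  88 107 123 132 144 146 133 141 148 147 149 147 147  89  79 121
 74  78  82  80  79  81  88  86 106 113 132 141 143 147 147 134 143 147 149 147 146 148  86  79 118
 70  82  80  79  81  84 107 108 132 134 143 145 144 146 147 135 140 145 148 149 146 146  87  77 116
 63  86  80  82  91 108 132 135 143 145 146 144 145 146 146 135 141 145 147 146 148 148  84  78 115
 51  98  83 105 121 136 146 151 147 144 145 147 146 145 146 136 142 146 146 148 146 145  86  76 113
 49 118 107 134 140 150 151 151 148 148 145 145 148 147 148 137 142 147 147 148 147 148  87  76 114
```

Add to h.py:
```python
def cross(f,thr):
    "first rising and last falling sub-pixel crossings of f through thr"
    i=np.nonzero(f>thr)[0]
    if len(i)<2 or i[0]==0 or i[-1]==len(f)-1: return None
    a,b=i[0],i[-1]; return a-(f[a]-thr)/(f[a]-f[a-1]), b+(f[b]-thr)/(f[b]-f[b+1])
def strip(img,u0,u1,v0,v1,thr,z,C,n="top"):
    "two edges of a bar lying along image columns -> centre line (angle from y, point at mid) and edges"
    out=[]
    E=[(u,)+c for u in range(u0,u1) for c in[cross(img[v0:v1,u],thr)] if c]; E=np.array(E)
    for k in(1,2):
        P=ray(n,np.c_[E[:,0],E[:,k]+v0],z,C)[:,:2]
        for _ in range(3):
            p=np.polyfit(P[:,1],P[:,0],1); r=abs(P[:,0]-np.polyval(p,P[:,1])); P=P[r<=max(2.5*np.median(r),.3)]
        out.append((round(-np.arctan(p[0]),4),p,len(P),P[:,1].min(),P[:,1].max()))
    return out
def fence(im,C,u0=290,u1=362,z=61,v0=222,v1=244):
    s=cv2.cvtColor(im,cv2.COLOR_BGR2HSV)[...,1].astype(float)
    return strip(s,u0,u1,v0,v1,33,z,C)
```

Run:
```python
from h import *
im=cv2.imread("pics/top0.png"); hsv=cv2.cvtColor(im,cv2.COLOR_BGR2HSV).astype(float); C=cal("top")
for o in strip(255-hsv[...,2],126,176,165,203,255-115,8,C): print("blade",o)
for o in fence(im,C): print("fence",o)
for o in strip(hsv[...,1],290,348,176,198,55,22,C): print("far",o)
for o in strip(hsv[...,1],292,348,195,222,55,22,C): print("near",o)
print(hsv[222:246,284:372:4,1].astype(int))
```

```text
blade (np.float64(0.1644), array([-1.65908896e-01,  6.26936751e+02]), 43, np.float64(163.57537626755197), np.float64(305.7152084555211))
blade (np.float64(0.1647), array([-1.66218427e-01,  6.03260255e+02]), 41, np.float64(163.98660077340526), np.float64(303.07830365639495))
fence (np.float64(0.0383), array([-3.83682857e-02,  4.25351804e+02]), 67, np.float64(-352.68574824910905), np.float64(-158.9346576823425))
fence (np.float64(0.0432), array([-4.32137188e-02,  4.07267708e+02]), 55, np.float64(-351.9964960041855), np.float64(-174.7753217132423))
far (np.float64(0.0801), array([-8.02903055e-02,  5.55409976e+02]), 54, np.float64(-321.10707038678527), np.float64(-165.36699169210146))
far (np.float64(0.079), array([-7.92099222e-02,  5.23347429e+02]), 53, np.float64(-319.8197472166061), np.float64(-164.3318513740752))
near (np.float64(0.1848), array([-1.86962657e-01,  4.64010257e+02]), 51, np.float64(-324.465037188134), np.float64(-168.60932549254508))
near (np.float64(0.1877), array([-1.89886266e-01,  4.31312529e+02]), 48, np.float64(-323.1667538164982), np.float64(-167.55807038898084))

[... 956 characters left out ...]
10 10  9]
 [11 65 65 65 62 68 55 50 42 22 13  9 12 10 10 14 15 12  9  9 10  9]
 [13 59 43 46 43 28 11 11 10  9 15 13  8  8  9 13 10  6 11  9  9  9]
 [10 24  9 18  8  4 11 11  8  8  4  6 11  8  7  5  4  7  9 11  7  9]
 [12  7  9 10 10 13 11  9 11 11  4  5  7  8 13  5  8  6  9  7 10 10]
 [10  9 10  2 11 11  7  7  5  8 11 11  4  8 11  6  6  9  9 10  9  9]
 [ 9  9 12  6  5  6  9 11  7  8 10  8  8 14 13 10  6  4  9  7  9 12]
 [ 9 10  7 11 10  6  9 11  9 10 10 10 10 10 13 10 12  9 11  7 12  9]
 [10 12 12 10  7  2  9 10 11  8 15  8 10  8 10 10  8 11  9 11  7  9]
 [10 12 10  9 11 10 11  9  6 12 10  9 14  6  8  8 10  9  9  7  7 11]
 [10 12 10 10 13  9 11 11 11  8  7  6  6 10 12  6 10  9  7  9  5  9]]
```

Add to h.py:
```python
from scipy.spatial.transform import Rotation as Ro
def go(x,y,z,yaw=None):
    "tool-frame shift and rotvec from the measured pose to x,y,z with tool y at yaw from world y, pointing down"
    s=arm.read_state(); R=Ro.from_quat(s["ee_rot"]); d=R.inv().apply(np.array([x,y,z])-s["position"])
    a=R.as_matrix()[:,1]; now=np.arctan2(-a[0],a[1])
    T=Ro.from_euler("z",now if yaw is None else yaw)*Ro.from_quat([0,1,0,0])
    print("shift",d.round(1),"rv",(R.inv()*T).as_rotvec().round(3),"yaw now",now.round(3))
```

Run:
```python
from h import *
im=cv2.imread("pics/top0.png"); hsv=cv2.cvtColor(im,cv2.COLOR_BGR2HSV).astype(float); C=cal("top")
row=hsv[232,:,1]; print(row[282:290],hsv[229,362:370,1],hsv[235,282:290,1])
print("ends",ray("top",[[286,235],[366.5,229]],61,C).round(1))
dark=(hsv[...,2]<75); print("knob",blob("top",dark,(326,250),39,C)[:5])
print("bar",ray("top",[[321,300],[331,300]],0,C).round(1))
go(392,-355,110,0.165)
```

```text
[12. 12.  9. 12. 36. 40. 42. 44.] [60. 63. 63. 59. 36.  7. 10.  9.] [10. 12.  6. 34. 76. 73. 67. 66.]
ends [[ 422.4 -147.7   61. ]
 [ 432.7 -367.3   61. ]]
knob (array([ 376.76734222, -257.07839333]), np.float64(33.268095469764056), np.float64(28.108072352529465), np.float64(0.012226970112087841), 93)
bar [[ 236.1 -243.2    0. ]
 [ 235.4 -271.3    0. ]]
shift [-190.3  130.8  137.6] rv [ 0.002 -0.     0.302] yaw now 0.467
```

Units first: shifts go in shares of 1000 mm and turns go in shares of pi/2 rad. So -190 mm / 1000 = -0.19, -160 mm / 1000 = -0.16, 0.302 rad / 1.5708 = 0.1923.

>>> move_tool(
  rows=[
    [[-0.04, 0.027, 0.02], [0, 0, 0.0637]],
    [[-0.08, 0.054, 0.04], [0, 0, 0.1273]],
    [[-0.12, 0.081, 0.06], [0, 0, 0.1923]],
    [[-0.16, 0.11, 0.09], [0, 0, 0.1923]],
    [[-0.19, 0.131, 0.12], [0, 0, 0.1923]],
    [[-0.19, 0.131, 0.138], [0, 0, 0.1923]],
    [[-0.19, 0.131, 0.138], [0, 0, 0.1923]],
  ],
  aperture=0,
)

```text
clock: 0.8
position: [390.4, -352.9, 107.0]
ee_rot: [-0.083, 0.997, 0.002, -0.003]
contact_force: [-0.9, 0.0, 0.2]
gripper_width: 0.3
grasp_force: 0.0
```

Run:
```python
from h import *
go(392,-355,33,0.165)
```

```text
shift [-1.7 -2.7 74. ] rv [ 0.005 -0.006  0.002] yaw now 0.167
```

Scaled: 73 mm / 1000 = 0.073, 60 mm / 1000 = 0.06.

>>> move_tool(
  rows=[
    [[-0.001, -0.005, 0.03], [0, 0, 0]],
    [[-0.002, -0.006, 0.06], [0, 0, 0]],
    [[-0.002, -0.006, 0.073], [0, 0, 0]],
    [[-0.01, -0.006, 0.073], [0, 0, 0]],
    [[-0.016, -0.006, 0.073], [0, 0, 0]],
    [[-0.02, -0.006, 0.073], [0, 0, 0]],
    [[-0.023, -0.006, 0.073], [0, 0, 0]],
    [[-0.026, -0.006, 0.073], [0, 0, 0]],
    [[-0.028, -0.006, 0.073], [0, 0, 0]],
    [[-0.028, -0.006, 0.073], [0, 0, 0]],
  ],
)

```text
clock: 1.8
position: [421.7, -357.5, 39.0]
ee_rot: [-0.083, 0.997, -0.001, 0.001]
contact_force: [-0.9, -1.1, 6.0]
gripper_width: -0.2
grasp_force: 1.2
```

Run:
```python
from h import *
im=arm.get_image("top"); C=cal("top"); cv2.imwrite("pics/t1.png",im)
for o in fence(im,C,288,364,61,215,255): print("fence",o)
cv2.imwrite("pics/t1c.png",cv2.resize(im[120:300,220:440],(733,600),interpolation=cv2.INTER_CUBIC))
```

```text
fence (np.float64(-0.2464), array([2.51504073e-01, 5.38647247e+02]), 12, np.float64(-318.02103281248617), np.float64(-231.471172703528))
fence (np.float64(0.3081), array([-3.18276464e-01,  3.23258307e+02]), 12, np.float64(-316.1415950646557), np.float64(-227.6557977358334))
```

View pics/t1c.png

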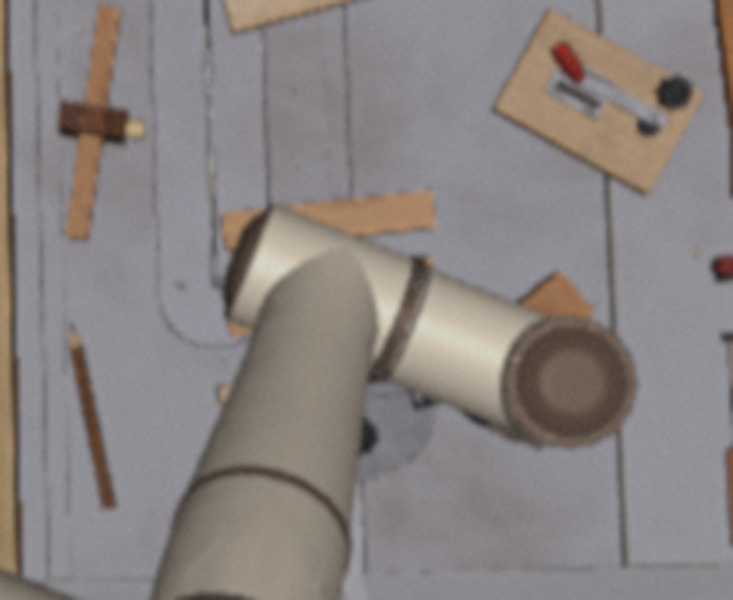

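The arm hides the fence from above. The tool reads z = 39 with 6 N upward, so I check with the scene camera.

Run:
```python
from h import *
im=arm.get_image("scene"); cv2.imwrite("pics/s1.png",im)
cv2.imwrite("pics/s1c.png",cv2.resize(im[150:290,190:370],(770,600),interpolation=cv2.INTER_CUBIC))
s=arm.read_state(); print(s["position"],s["contact_force"],s["joint_vel"].round(3))
```

```text
[ 421.73344307 -357.56040799   38.98466349] [-2.24417704 -0.77323691  5.97657282] [-0.002 -0.001 -0.001  0.001 -0.    -0.001]
```

View pics/s1c.png

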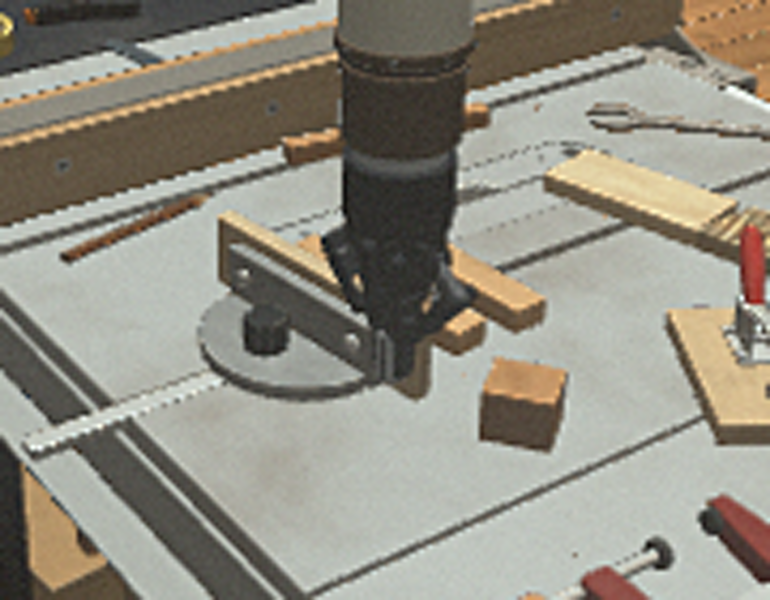

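The scene crop shows the shut gripper's knuckles, near (345,270), resting on the fence's top edge. I'll raise the tool, finish the push a little further, then back away to look.

Scaled: -13 mm / 1000 = -0.013, -6 mm / 1000 = -0.006.

>>> move_tool(
  rows=[
    [[0, 0, -0.006], [0, 0, 0]],
    [[0, 0, -0.013], [0, 0, 0]],
    [[-0.001, 0, -0.013], [0, 0, 0]],
    [[-0.002, 0, -0.013], [0, 0, 0]],
    [[-0.003, 0, -0.013], [0, 0, 0]],
    [[-0.003, 0, -0.013], [0, 0, 0]],
  ],
)

```text
clock: 2.5
position: [423.1, -356.3, 50.1]
ee_rot: [-0.082, 0.997, 0.0, -0.001]
contact_force: [-2.9, -0.8, 2.1]
gripper_width: -0.2
grasp_force: 1.5
```

>>> move_tool(
  rows=[
    [[0.008, 0, -0.013], [0, 0, 0]],
    [[0.025, 0, -0.013], [0, 0, 0]],
    [[0.03, 0, -0.05], [0, 0, 0]],
    [[0.03, -0.04, -0.09], [0, 0, 0]],
    [[0.03, -0.09, -0.1], [0, 0, 0]],
    [[0.03, -0.14, -0.11], [0, 0, 0]],
    [[0.03, -0.19, -0.12], [0, 0, 0]],
    [[0.03, -0.215, -0.12], [0, 0, 0]],
    [[0.03, -0.215, -0.12], [0, 0, 0]],
  ],
  aperture=85,
)

```text
clock: 3.4
position: [428.0, -577.3, 169.5]
ee_rot: [-0.08, 0.997, -0.001, 0.001]
contact_force: [0.8, 0.8, 0.4]
gripper_width: 85.3
grasp_force: 0.0
```

```bash
python3 - <<'E'
from h import *
im=arm.get_image("top"); C=cal("top"); cv2.imwrite("pics/t2.png",im)
for o in fence(im,C,288,364,61,215,255): print("fence",o)
E
```

```text
fence (np.float64(0.139), array([-1.39942621e-01,  3.99712423e+02]), 36, np.float64(-355.8418110174476), np.float64(-238.15332121661413))
fence (np.float64(0.1538), array([-1.55002811e-01,  3.78151654e+02]), 33, np.float64(-357.89503043342745), np.float64(-262.1345280182152))
```

Run:
```python
from h import *
im=cv2.imread("pics/t2.png")
cv2.imwrite("pics/t2c.png",cv2.resize(im[120:300,220:440],(733,600),interpolation=cv2.INTER_CUBIC))
```

```text
(no output)
```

View pics/t2c.png

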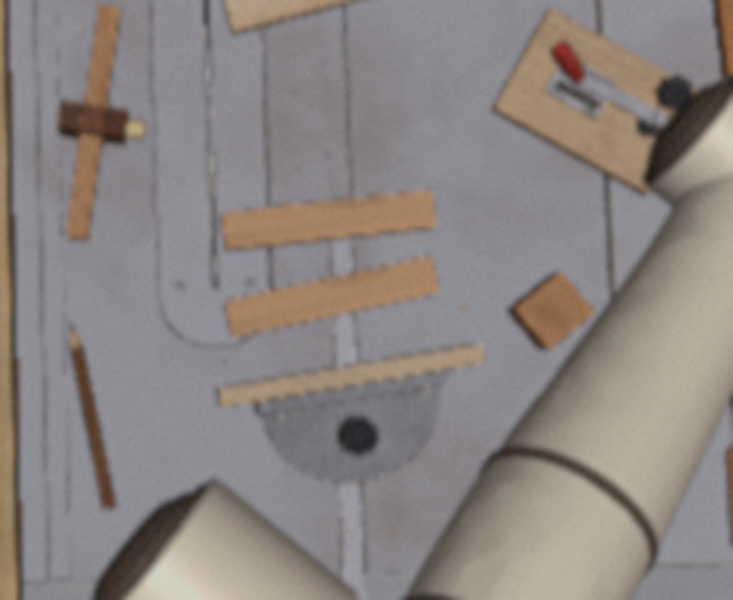

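The fence is clear, running from crop (219,397) to (484,352), with the rails untouched. I re-measure with a tighter window, because the first one caught the end of a rail.

Run:
```python
from h import *
im=cv2.imread("pics/t2.png");C=cal("top"); s=cv2.cvtColor(im,cv2.COLOR_BGR2HSV)[...,1].astype(float)
for o in fence(im,C,288,364,61,222,246): print("fence",o)
wood=(s>33)
print(blob("top",wood,(325,232),61,C))
```

```text
fence (np.float64(0.1396), array([-1.40492583e-01,  3.99576820e+02]), 65, np.float64(-355.8418110174476), np.float64(-153.12284851741236))
fence (np.float64(0.1433), array([-1.44311538e-01,  3.81366553e+02]), 54, np.float64(-333.27294831203665), np.float64(-174.48557429644572))
(array([ 426.57681675, -252.91668011]), np.float64(223.24922587933568), np.float64(20.416991133436984), np.float64(0.14028806352843237), 504, (array([ 411.2917874 , -144.67779229]), array([ 442.11683979, -362.96127159])))
```

Run:
```python
from h import *
go(394,-361,130,0.165);go(394,-361,50,0.165);go(423.1,-356.3,50,0.165)
```

```text
shift [ -1.  216.5  39.4] rv [ 0.001  0.    -0.003] yaw now 0.162
shift [ -1.  216.5 119.4] rv [ 0.001  0.    -0.003] yaw now 0.162
shift [-30.5 216.4 119.4] rv [ 0.001  0.    -0.003] yaw now 0.162
```

Scaled: 216 mm / 1000 = 0.216, 195 mm / 1000 = 0.195.

>>> move_tool(
  rows=[
    [[0, 0.05, 0.01], [0, 0, 0]],
    [[0, 0.1, 0.02], [0, 0, 0]],
    [[0, 0.15, 0.03], [0, 0, 0]],
    [[0, 0.195, 0.04], [0, 0, 0]],
    [[0, 0.216, 0.08], [0, 0, 0]],
    [[0, 0.216, 0.119], [0, 0, 0]],
    [[-0.015, 0.216, 0.119], [0, 0, 0]],
    [[-0.027, 0.216, 0.119], [0, 0, 0]],
    [[-0.032, 0.216, 0.119], [0, 0, 0]],
    [[-0.034, 0.216, 0.119], [0, 0, 0]],
  ],
  aperture=0,
)

```text
clock: 4.45
position: [428.0, -355.0, 52.8]
ee_rot: [-0.082, 0.997, -0.0, 0.0]
contact_force: [-3.3, 0.3, 2.5]
gripper_width: 0.2
grasp_force: 1.8
```

>>> move_tool(
  rows=[
    [[-0.001, 0, 0], [0, 0, 0]],
    [[-0.001, 0, 0], [0, 0, 0]],
    [[-0.001, 0, 0], [0, 0, 0]],
  ],
)

```text
clock: 4.75
position: [428.5, -355.1, 51.9]
ee_rot: [-0.082, 0.997, -0.0, 0.001]
contact_force: [-2.9, 0.2, 2.7]
gripper_width: 0.0
grasp_force: 1.2
```

>>> move_tool(
  rows=[
    [[0.008, 0, 0], [0, 0, 0]],
    [[0.028, 0, 0], [0, 0, 0]],
    [[0.03, 0, -0.05], [0, 0, 0]],
    [[0.03, -0.04, -0.09], [0, 0, 0]],
    [[0.03, -0.09, -0.1], [0, 0, 0]],
    [[0.03, -0.14, -0.11], [0, 0, 0]],
    [[0.03, -0.19, -0.12], [0, 0, 0]],
    [[0.03, -0.215, -0.12], [0, 0, 0]],
    [[0.03, -0.215, -0.12], [0, 0, 0]],
  ],
  aperture=85,
)

```text
clock: 5.65
position: [433.9, -575.9, 170.3]
ee_rot: [-0.08, 0.997, -0.001, 0.001]
contact_force: [-0.5, 0.9, -0.4]
gripper_width: 85.1
grasp_force: 0.0
```

```bash
python3 - <<'E'
from h import *
im=arm.get_image("top"); C=cal("top"); cv2.imwrite("pics/t3.png",im)
for o in fence(im,C,288,364,61,222,246): print("fence",o[:3])
hsv=cv2.cvtColor(im,cv2.COLOR_BGR2HSV).astype(float)
for o in strip(255-hsv[...,2],126,176,165,203,255-115,8,C): print("blade",o)
wood=(hsv[...,1]>33); b=blob("top",wood,(325,232),61,C); print(b)
E
```

```text
fence (np.float64(-0.0033), array([3.30217029e-03, 4.36051280e+02]), 69)
fence (np.float64(0.0035), array([-3.49533338e-03,  4.17520458e+02]), 60)
blade (np.float64(0.1653), array([-1.66835173e-01,  6.27287516e+02]), 46, np.float64(163.57816413463763), np.float64(305.7156958173321))
blade (np.float64(0.1642), array([-1.65697335e-01,  6.03025240e+02]), 47, np.float64(163.98660077340526), np.float64(305.98763286573336))
(array([ 426.97256443, -257.24899132]), np.float64(221.08081581716374), np.float64(20.188723697119684), np.float64(0.00014261440164952126), 489, (array([ 426.95694302, -147.71304602]), array([ 426.98807301, -365.99385962])))
```

The fence dropped back to about 0. I had opened the fingers while the gripper was still at the fence, so the linkage must have dragged it. I'll redo the push from higher up and retreat with the fingers shut.

Run:
```python
from h import *
go(390,-361,130,0.165);go(390,-361,62,0.165);go(424,-356,62,0.165)
```

```text
shift [  8.8 216.8  39.9] rv [-0.     0.001 -0.003] yaw now 0.162
shift [  8.8 216.8 107.9] rv [-0.     0.001 -0.003] yaw now 0.162
shift [-25.5 216.2 107.9] rv [-0.     0.001 -0.003] yaw now 0.162
```

Scaled: 216 mm / 1000 = 0.216, 195 mm / 1000 = 0.195.

>>> move_tool(
  rows=[
    [[0.009, 0.05, 0.01], [0, 0, 0]],
    [[0.009, 0.1, 0.02], [0, 0, 0]],
    [[0.009, 0.15, 0.03], [0, 0, 0]],
    [[0.009, 0.195, 0.04], [0, 0, 0]],
    [[0.009, 0.216, 0.075], [0, 0, 0]],
    [[0.009, 0.216, 0.108], [0, 0, 0]],
    [[0.009, 0.216, 0.108], [0, 0, 0]],
    [[-0.005, 0.216, 0.108], [0, 0, 0]],
    [[-0.012, 0.216, 0.108], [0, 0, 0]],
    [[-0.016, 0.216, 0.108], [0, 0, 0]],
  ],
  aperture=0,
)

```text
clock: 6.7
position: [415.5, -356.6, 64.7]
ee_rot: [-0.082, 0.997, -0.001, 0.001]
contact_force: [-2.8, -1.7, 0.9]
gripper_width: -0.1
grasp_force: 1.5
```

>>> move_tool(
  rows=[
    [[-0.003, 0, 0], [0, 0, 0]],
    [[-0.006, 0, 0], [0, 0, 0]],
    [[-0.008, 0, 0], [0, 0, 0]],
    [[-0.01, 0, 0], [0, 0, 0]],
    [[-0.011, 0, 0], [0, 0, 0]],
    [[-0.011, 0, 0], [0, 0, 0]],
    [[-0.011, 0, 0], [0, 0, 0]],
  ],
)

```text
clock: 7.4
position: [425.2, -354.1, 63.2]
ee_rot: [-0.082, 0.997, 0.0, 0.0]
contact_force: [-2.2, -0.6, 1.3]
gripper_width: 0.1
grasp_force: 1.2
```

Next I retreat with the fingers shut, straight back and then up, and measure.

Scaled: -215 mm / 1000 = -0.215, -190 mm / 1000 = -0.19.

>>> move_tool(
  rows=[
    [[0.01, 0, 0], [0, 0, 0]],
    [[0.035, 0, 0], [0, 0, 0]],
    [[0.035, 0, -0.04], [0, 0, 0]],
    [[0.035, -0.04, -0.08], [0, 0, 0]],
    [[0.035, -0.09, -0.1], [0, 0, 0]],
    [[0.035, -0.14, -0.108], [0, 0, 0]],
    [[0.035, -0.19, -0.108], [0, 0, 0]],
    [[0.035, -0.215, -0.108], [0, 0, 0]],
    [[0.035, -0.215, -0.108], [0, 0, 0]],
  ],
)

```text
clock: 8.3
position: [425.7, -575.9, 169.4]
ee_rot: [-0.081, 0.997, -0.001, 0.0]
contact_force: [-0.2, 0.5, -0.5]
gripper_width: -0.2
grasp_force: 0.0
```

```bash
python3 - <<'E'
from h import *
im=arm.get_image("top"); C=cal("top"); cv2.imwrite("pics/t4.png",im)
for o in fence(im,C,288,364,61,222,246): print("fence",o[:3])
hsv=cv2.cvtColor(im,cv2.COLOR_BGR2HSV).astype(float)
wood=(hsv[...,1]>33); b=blob("top",wood,(325,232),61,C); print(b)
for o in strip(hsv[...,1],290,348,176,198,55,22,C): print("far",o[:2])
for o in strip(hsv[...,1],292,348,195,222,55,22,C): print("near",o[:2])
E
```

```text
fence (np.float64(0.164), array([-1.65534471e-01,  3.93342278e+02]), 68)
fence (np.float64(0.167), array([-1.68531019e-01,  3.75208757e+02]), 53)
(array([ 426.58582689, -253.0640205 ]), np.float64(222.0973595232079), np.float64(20.317732414020828), np.float64(0.16489302631428074), 500, (array([ 408.62506504, -145.12929591]), array([ 444.62202688, -361.45208859])))
far (np.float64(0.0803), array([-8.04545888e-02,  5.55356362e+02]))
far (np.float64(0.0785), array([-7.87066211e-02,  5.23492661e+02]))
near (np.float64(0.1849), array([-1.87039058e-01,  4.63966605e+02]))
near (np.float64(0.1876), array([-1.89840056e-01,  4.31331197e+02]))
```

The fence reads 0.165 rad against 0.1645 for the blade, and the rails are unmoved. Now I plan the approach behind the far rail.

Run:
```python
from h import *
C=cal("top"); print("board edge z20",ray("top",[[290,129],[340,117]],20,C).round(0).tolist())
go(602,-224,150,0.165);go(602,-224,23,0.165)
```

```text
board edge z20 [[724.0, -171.0, 20.0], [754.0, -314.0, 20.0]]
shift [-230.7  316.4   19.7] rv [ 0.001  0.    -0.003] yaw now 0.162
shift [-230.7  316.3  146.7] rv [ 0.001  0.    -0.003] yaw now 0.162
```

Scaled: 316 mm / 1000 = 0.316, 286 mm / 1000 = 0.286, -0.003 rad / 1.5708 = -0.0019.

>>> move_tool(
  rows=[
    [[-0.025, 0.035, 0], [0, 0, 0]],
    [[-0.052, 0.07, 0.005], [0, 0, 0]],
    [[-0.078, 0.106, 0.01], [0, 0, 0]],
    [[-0.104, 0.142, 0.02], [0, 0, 0]],
    [[-0.13, 0.178, 0.02], [0, 0, 0]],
    [[-0.156, 0.214, 0.02], [0, 0, 0]],
    [[-0.182, 0.25, 0.02], [0, 0, 0]],
    [[-0.208, 0.286, 0.02], [0, 0, 0]],
    [[-0.231, 0.316, 0.02], [0, 0, 0]],
    [[-0.231, 0.316, 0.02], [0, 0, -0.0019]],
  ],
  aperture=40,
)

```text
clock: 9.35
position: [603.4, -217.3, 151.6]
ee_rot: [-0.087, 0.996, 0.0, 0.001]
contact_force: [-0.7, -0.3, -0.9]
gripper_width: 40.0
grasp_force: 0.0
```

Run:
```python
from h import *
go(602,-224,23,0.165)
```

```text
shift [  2.8  -6.3 128.6] rv [0.    0.002 0.01 ] yaw now 0.175
```

Scaled: 129 mm / 1000 = 0.129, 126 mm / 1000 = 0.126, 0.008 rad / 1.5708 = 0.0051.

>>> move_tool(
  rows=[
    [[0, -0.003, 0.04], [0, 0, 0.0032]],
    [[0, -0.006, 0.08], [0, 0, 0.0051]],
    [[0, -0.006, 0.11], [0, 0, 0.0051]],
    [[0, -0.006, 0.126], [0, 0, 0.0051]],
    [[0, -0.006, 0.129], [0, 0, 0.0051]],
    [[0, -0.006, 0.129], [0, 0, 0.0051]],
    [[0, -0.006, 0.129], [0, 0, 0.0051]],
  ],
)

```text
clock: 10.05
position: [603.7, -228.4, 23.9]
ee_rot: [-0.08, 0.997, -0.0, 0.001]
contact_force: [0.2, 0.3, 0.9]
gripper_width: 40.0
grasp_force: 0.0
```

Run:
```python
from h import *
go(602,-224,22,0.165)
s=arm.read_state(); m=np.array([434.5,-251.7]); d=s["position"][:2]-m; print("xf,yf",d@[.9864,.1643],d@[-.1643,.9864])
```

```text
shift [1.  4.6 1.9] rv [-0.001  0.003 -0.005] yaw now 0.16
xf,yf 170.71419766340196 -4.8247486201450895
```

Scaled: 67 mm / 1000 = 0.067, 61 mm / 1000 = 0.061, -0.005 rad / 1.5708 = -0.0032.

>>> move_tool(
  rows=[
    [[0.005, 0.002, 0.002], [0, 0, -0.0032]],
    [[0.012, 0.004, 0.002], [0, 0, -0.0032]],
    [[0.019, 0.004, 0.002], [0, 0, -0.0032]],
    [[0.026, 0.004, 0.002], [0, 0, -0.0032]],
    [[0.033, 0.004, 0.002], [0, 0, -0.0032]],
    [[0.04, 0.004, 0.002], [0, 0, -0.0032]],
    [[0.047, 0.004, 0.002], [0, 0, -0.0032]],
    [[0.054, 0.004, 0.002], [0, 0, -0.0032]],
    [[0.061, 0.004, 0.002], [0, 0, -0.0032]],
    [[0.067, 0.004, 0.002], [0, 0, -0.0032]],
  ],
)

```text
clock: 11.05
position: [536.1, -235.1, 20.5]
ee_rot: [-0.082, 0.997, -0.0, 0.0]
contact_force: [2.2, -0.0, 1.2]
gripper_width: 40.0
grasp_force: 1.0
```

>>> move_tool(
  rows=[
    [[0.005, 0, 0], [0, 0, 0]],
    [[0.009, 0, 0], [0, 0, 0]],
    [[0.012, 0, 0], [0, 0, 0]],
    [[0.015, 0, 0], [0, 0, 0]],
    [[0.017, 0, 0], [0, 0, 0]],
    [[0.018, 0, 0], [0, 0, 0]],
    [[0.018, 0, 0], [0, 0, 0]],
  ],
)

```text
clock: 11.75
position: [518.5, -238.0, 20.4]
ee_rot: [-0.082, 0.997, -0.0, 0.0]
contact_force: [2.3, 0.9, 2.6]
gripper_width: 40.3
grasp_force: 1.2
```

Run:
```python
from h import *
go(602,-224,22,0.165)
s=arm.read_state(); m=np.array([434.5,-251.7]); d=s["position"][:2]-m; print("xf,yf",d@[.9864,.1643],d@[-.1643,.9864])
im=arm.get_image("top"); cv2.imwrite("pics/t5.png",im)
cv2.imwrite("pics/t5c.png",cv2.resize(im[150:270,260:400],(700,600),interpolation=cv2.INTER_CUBIC))
```

```text
shift [-84.7   0.1  -1.6] rv [-0.  0. -0.] yaw now 0.165
xf,yf 85.11170306609993 -0.30854165880805445
```

View pics/t5c.png

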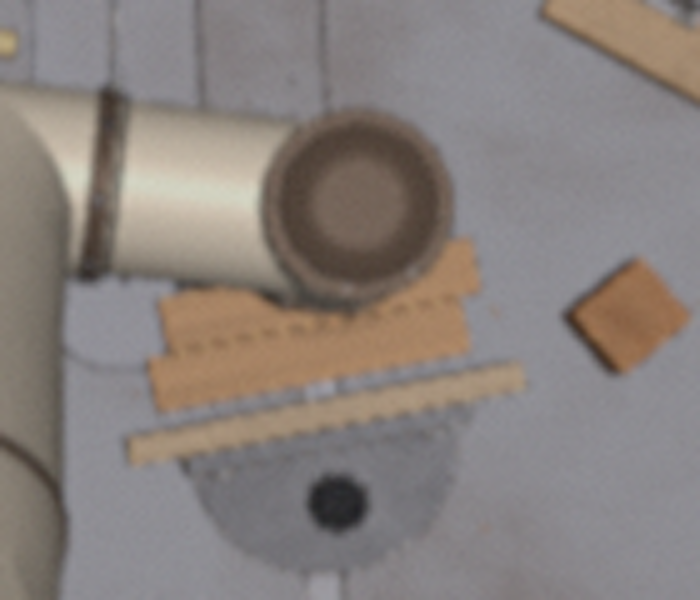

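The crop shows both rails together, with a gap of roughly 10 mm to the fence, which runs from (128,450) to (523,375). I go on slowly.

Scaled: 10 mm / 1000 = 0.01, 9 mm / 1000 = 0.009.

>>> move_tool(
  rows=[
    [[0.002, 0, 0], [0, 0, 0]],
    [[0.004, 0, 0], [0, 0, 0]],
    [[0.006, 0, 0], [0, 0, 0]],
    [[0.008, 0, 0], [0, 0, 0]],
    [[0.009, 0, 0], [0, 0, 0]],
    [[0.01, 0, 0], [0, 0, 0]],
    [[0.01, 0, 0], [0, 0, 0]],
  ],
)

```text
clock: 12.5
position: [509.4, -239.4, 20.3]
ee_rot: [-0.082, 0.997, -0.0, 0.001]
contact_force: [4.9, 1.5, 0.6]
gripper_width: 39.7
grasp_force: 2.4
```

>>> move_tool(
  rows=[
    [[0.0005, 0, 0], [0, 0, 0]],
    [[0.001, 0, 0], [0, 0, 0]],
    [[0.0015, 0, 0], [0, 0, 0]],
    [[0.002, 0, 0], [0, 0, 0]],
    [[0.002, 0, 0], [0, 0, 0]],
  ],
)

```text
clock: 13.0
position: [509.3, -239.4, 20.6]
ee_rot: [-0.083, 0.997, -0.0, 0.003]
contact_force: [8.9, 3.8, -1.5]
gripper_width: 40.0
grasp_force: 4.1
```

Scaled: -0.5 mm / 1000 = -0.0005.

>>> move_tool(
  rows=[
    [[-0.0005, 0, 0], [0, 0, 0]],
    [[-0.0005, 0, 0], [0, 0, 0]],
    [[-0.0005, 0, 0], [0, 0, 0]],
    [[-0.0005, 0, 0], [0, 0, 0]],
    [[-0.0005, 0, 0], [0, 0, 0]],
  ],
)

```text
clock: 13.5
position: [509.3, -239.4, 20.4]
ee_rot: [-0.083, 0.997, -0.0, 0.002]
contact_force: [7.6, 3.6, -0.9]
gripper_width: 40.2
grasp_force: 3.7
```

Run:
```python
from h import *
im=arm.get_image("top"); C=cal("top"); cv2.imwrite("pics/t6.png",im)
for o in fence(im,C,288,364,61,228,246): print("fence",o[:3])
cv2.imwrite("pics/t6c.png",cv2.resize(im[150:270,260:400],(700,600),interpolation=cv2.INTER_CUBIC))
```

```text
fence (np.float64(0.1247), array([-1.25321837e-01,  3.98900103e+02]), 2)
fence (np.float64(0.2375), array([-2.42119975e-01,  3.64842558e+02]), 2)
```

View pics/t6c.png

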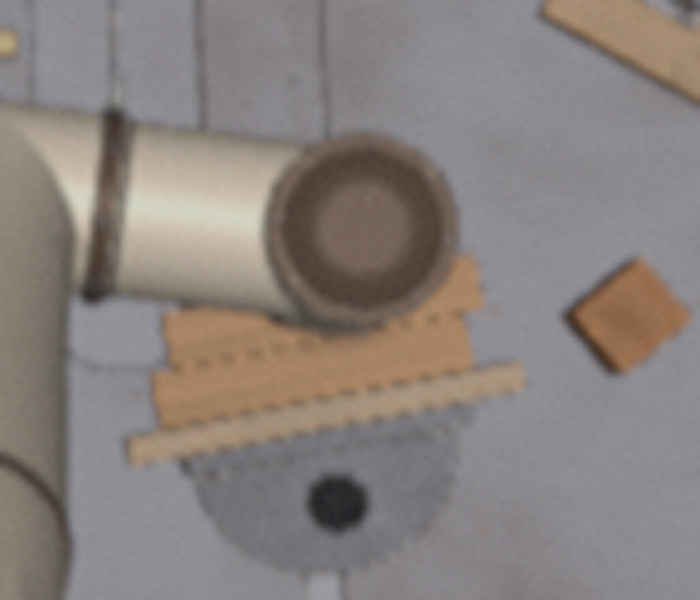

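Both rails are flush against the fence, which is where it was, at about 8 N. I back off straight, lift and move aside.

Scaled: -190 mm / 1000 = -0.19, -145 mm / 1000 = -0.145.

>>> move_tool(
  rows=[
    [[-0.003, 0, 0], [0, 0, 0]],
    [[-0.015, 0, 0], [0, 0, 0]],
    [[-0.035, 0, 0], [0, 0, 0]],
    [[-0.04, 0, -0.04], [0, 0, 0]],
    [[-0.04, 0, -0.09], [0, 0, 0]],
    [[-0.04, 0, -0.13], [0, 0, 0]],
    [[-0.03, -0.05, -0.14], [0, 0, 0]],
    [[-0.01, -0.1, -0.14], [0, 0, 0]],
    [[0.01, -0.145, -0.14], [0, 0, 0]],
    [[0.03, -0.19, -0.14], [0, 0, 0]],
  ],
)

```text
clock: 14.55
position: [508.2, -429.1, 159.4]
ee_rot: [-0.082, 0.997, 0.001, -0.002]
contact_force: [0.7, -0.7, 0.2]
gripper_width: 40.1
grasp_force: 0.0
```

>>> move_tool(
  rows=[
    [[0.02, -0.045, 0], [0, 0, 0]],
    [[0.04, -0.09, 0], [0, 0, 0]],
    [[0.06, -0.135, 0], [0, 0, 0]],
    [[0.06, -0.165, 0], [0, 0, 0]],
    [[0.06, -0.165, 0], [0, 0, 0]],
  ],
)

```text
clock: 15.05
position: [475.1, -603.8, 157.1]
ee_rot: [-0.08, 0.997, 0.002, -0.002]
contact_force: [0.2, 0.3, -0.6]
gripper_width: 40.2
grasp_force: 0.0
```

Run:
```python
from h import *
im=arm.get_image("top"); C=cal("top"); cv2.imwrite("pics/t7.png",im)
cv2.imwrite("pics/t7c.png",cv2.resize(im[150:270,230:390],(800,600),interpolation=cv2.INTER_CUBIC))
hsv=cv2.cvtColor(im,cv2.COLOR_BGR2HSV).astype(float); s=hsv[...,1]
P=[(u,228+c[1]) for u in range(290,362) for c in[cross(np.r_[99,s[229:246,u]],33) if 0 else None] if c]
# robot-side fence edge: last falling crossing; far edge of far rail: first rising crossing
B=[];F=[]
for u in range(288,364):
    c=cross(s[170:248,u],33)
    if c: B.append((u,c[1]+170)); F.append((u,c[0]+170))
for nm,E,z in(("fence back",B,61),("far rail far edge",F,22)):
    Q=ray("top",E,z,C)[:,:2]
    if nm[0]=="f" and "rail" in nm: Q=Q[(Q[:,1]<-175)&(Q[:,1]>-330)]
    for _ in range(4):
        p=np.polyfit(Q[:,1],Q[:,0],1); r=abs(Q[:,0]-np.polyval(p,Q[:,1])); Q=Q[r<=max(2.5*np.median(r),.4)]
    print(nm,-np.arctan(p[0]),np.polyval(p,-250),len(Q))
wood=(s>70)&(hsv[...,0]<25)&(hsv[...,2]>70)
for nm,sd,z in(("rails",(319,215),22),("block",(385,213),40),("pencil",(247,245),6),("mark",(247,158),20)):
    m,L,S,a,n,e=blob("top",wood,sd,z,C); print(nm,m.round(1),round(L),round(S),round(a,3))
```

```text
fence back 0.17063648454521554 417.296292364039 50
far rail far edge 0.16189792527030036 500.32295281922086 42
rails [ 466.  -254.6] 194 73 0.209
block [ 476.8 -423. ] 59 46 0.85
pencil [391.4 -38.7] 148 11 -1.394
mark [648.8 -48.2] 203 73 1.403
```

View pics/t7c.png

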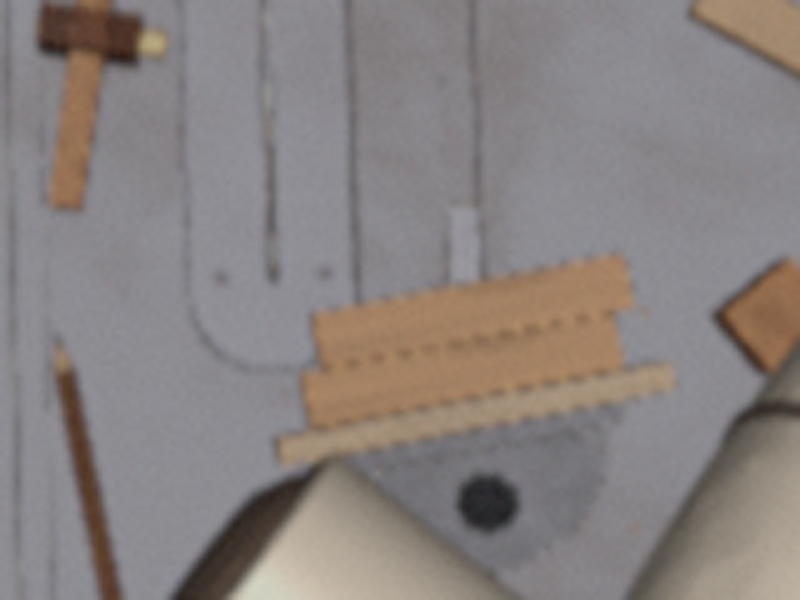

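The last view shows both rails flush on the fence. From the fence's back edge to the far rail's far edge is about 82 mm, against 80 ideal. The angles read 0.16–0.17 rad, and the marking gauge, pencil and block are where they were. I'm handing in.

```bash
python3 -c "
from bench import arm
print(arm.job_done())"
```

```text
the job is handed in; nothing more can be done
None
```

The job is handed in but no verdict came back: my last images show the fence at 0.16–0.17 rad (bevel blade 0.165), both rails flush on its middle after an 8–9 N lean, and bystanders in place; one early retreat dragged the fence back to about 0, so I reset it before touching the rails.

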